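# Pull the used filter from the bench dust extractor and present it over the catch tray

### The job

Lift the flap of the bench dust extractor by its bar so that it stands open by itself, then draw the filter plate with the red tab straight up out of its slot, leaving the green-tabbed one seated. Present the red-tabbed filter for inspection over the middle of the grey catch tray: hanging upright, its long side along the tray's long side, its lower edge about 10 cm above the bench and touching nothing but the gripper. Finish while still holding it there, still; leave the flap open and do not disturb the jar or the roll of blue tape.

Things in the scene. Friction and masses are not known exactly. Their poses are not given: they have to be found in the camera images.
- extractor: bench dust extractor, fixed: grey open-topped filter chamber, blue fan compartment behind. Origin on the bench under it; x points from its front (louvres, flap bar) to its back, y to its left, z up. Spans x -62 to 80, y -103 to 103, z 0 to 118 mm; walls 4 mm. Chamber opening: x -58 to 28, y -99 to 99 mm; its floor is at z = 6 mm
- flap (a joint): angle of the blue cover flap on the chamber: 0 shut (level), 1.57 upright, stop at 1.8; may start slightly ajar. A stiff hinge (0.13 N m) holds it wherever it is left. Hinge line: along the extractor's y at its x = 40, z = 122 mm; the flap swings up and to the back. 106 mm from hinge to front edge, 206 mm wide, 5 mm thick
- flap_bar (a point): middle of the round steel bar that lifts the flap: 8 mm thick, along the extractor's y, 90 mm long between its two arms. It lies in the flap's plane, 148 mm from the hinge line and 42 mm beyond the flap's front edge, with 38 mm of free gap for a finger between bar and edge
- filter_red: loose filter plate to be drawn out: black frame, white pleats, 80 mm long (its x), 8 mm thick (its y), 72 mm high, red tab on top; 80 to 170 g. Origin: middle of its lower edge, z up; axes start parallel to the extractor's. Stands in a 12 mm slot between guides 66 mm high on the chamber floor, at the extractor's x = -15, y = +40 or -40 mm (varies)
- filter_red_tab (a point): centre of the red pull tab (34 mm along the plate, 10 mm thick, 32 mm high), 88 mm above the filter's lower edge; the tab is hidden under the flap until that is lifted, its top 8 mm below the chamber's rim. Axes as the filter's
- filter_red_foot (a point): middle of the lower edge of the red-tabbed filter
- filter_green_tab (a point): centre of the green pull tab of the other filter plate, same shape and sizes; that one must stay seated
- filter_green: the other loose filter plate, as filter_red but with a green tab; origin at the middle of its lower edge
- catch_tray: shallow grey catch tray, fixed to the bench, 170 mm (its x) by 100 mm (its y) by 22 mm high, walls 4 mm; origin at the centre of its underside
- jar_nails_mid (a point): bystander: glass jar of nails with a tan lid, 68 mm across, 102 mm high; point on its axis 45 mm above its foot
- blue_tape_mid (a point): bystander: roll of blue tape lying flat, 66 mm across, 19 mm high; its centre

How it is judged (in metres and radians):
On the way, in this order (a step that is already met when the one before it is completed fails the run):
1. the flap is lifted and stands open while the red-tabbed filter is still in its slot (value of joint flap above 1.2 rad and z of filter_red_foot in the frame of extractor below 0.02 m), for 0.2 s.
2. the red-tabbed filter, held in the fingers, is clear above its guide slot (contact force between the fingers and filter_red above 0.5 N and z of filter_red_foot in the frame of extractor above 0.075 m and angle between filter_red's own z axis and vertical below 0.3 rad), for 0.1 s.
At the end, for the whole second after the job is handed in: Fingers hold the red-tabbed filter still over the tray: foot within 30 mm of its centre seen from above, 60 to 150 mm above the bench, tilt under 0.2, long sides within 0.26 rad, touching only the gripper. Flap over 1.2 rad; green filter within 10 mm, bystanders within 20 mm of their starts (contact force between the fingers and filter_red above 0.5 N and value of joint flap above 1.2 rad and horizontal distance between filter_red_foot and catch_tray below 0.03 m and angle between the x axis of filter_red and the x axis of catch_tray, either way round below 0.26 rad and angle between filter_red's own z axis and vertical below 0.2 rad and height (world z) of filter_red_foot between 0.06 and 0.15 m and linear speed of filter_red below 0.02 m/s and contact force between filter_red and catch_tray below 0.05 N and contact force between each of filter_red, the fingers and extractor below 0.05 N and distance of filter_green from where it was at the start of the episode below 0.01 m and distance of each of jar_nails_mid, blue_tape_mid from where it was at the start of the episode below 0.02 m); the arm keeps its last pose, push and grip.
It fails at once if the green-tabbed filter is pulled out of its seat (more than 20 mm) (distance of filter_green from where it was at the start of the episode above 0.02 m).
It fails at once if the jar of nails is disturbed (moved more than 20 mm) (distance of jar_nails_mid from where it was at the start of the episode above 0.02 m).
It fails at once if the roll of blue tape is disturbed (moved more than 20 mm) (distance of blue_tape_mid from where it was at the start of the episode above 0.02 m).
It also fails if it takes over 58 s, if anything falls off the work surface, if the arm or the gripper's body presses on something with over 40 N, if the wrist force passes 120 N, or if a joint passes its speed limit or range.

### The arm

A 6-joint arm with a two-finger parallel gripper is mounted at the origin on a cart in front of the work surface, level with it; the furniture and walls round the work are solid. World frame = base frame: x ahead of the robot, y to its left, z up, the work surface at z = 0. Lengths are in mm, angles in rad, forces in N, time in s.
With the tool pointing down it reaches from about 350 to 850 mm from the base axis. Payload 8.1 kg.
Tool frame: the origin (TCP) lies at the very end of the fingers, on their centre line; the grasp point (between the pads) lies 19 mm behind it; z points along the fingers, y is the line along which they close (so a half turn about z gives the same grasp; the last joint's range is limited). The gripper opens to 93 mm and grips with 3 to 60 N. Pads are 15 mm wide; open, the fingers measure 128 mm over their backs; the gripper's body (75 mm by 188 mm) begins 65 mm behind the grasp point.
Start: joints at [1.019, 0.13, 1.488, -0, 1.523, -0.085], TCP at [269.999, 535.823, 218.635] pointing down, gripper open.
Joint ranges: [-2.96, 2.96], [-0.89, 2.26], [0.02, 2.5], [-1.34, 4.48], [0, 2.73], [-2.66, 2.66]. Speed limits (rad/s): [2.39, 2.39, 2.79, 3.14, 3.14, 3.14].

### API

Orientations are given as [roll, pitch, yaw] about the fixed x, y, z axes, in that order (R = Rz(yaw) Ry(pitch) Rx(roll)).
In Python, from workcell import arm gives the robot as it stands.
- The arm moves only by the tool send_rows, never from a script. Its arguments are lists of equal length, an entry for each row: "jaw": the opening, from -1 (shut) to 1 (fully open), so that 0 is half open; "travel": the shift along the tool's x, y, z in units of 30 mm (1.0 is 30 mm), a list of three; "dr": the turn, a rotation vector about the tool's x, y, z in units of 8 degrees (1.0 is 8 degrees), a list of three. In form: {"jaw": [jaw, ...], "travel": [[tx, ty, tz], ...], "dr": [[wx, wy, wz], ...]}. A call has exactly 8 rows; each row shifts and turns the commanded pose from where the row before left it, along the tool's axes as they then stand; what a row does not reach is not made up. A row lasts 1/8 s, in which the tool goes at most 62.5 mm and 10.7 degrees, less where a joint would pass 70% of its speed; a pose out of reach is approached as far as the arm can. A call is refused whole if a number of a shift passes 1 or a number of a turn 1, either way. A call with a gripper value outside its range is refused whole. The fingers move at their own pace and stop on an object; the grip force is fixed at half the most. Time passes only in rows, so rows that do not move let the fingers close, or fill a call up. It gives the time, the measured TCP pose, the force, the opening and the grip force at its end, in the units of the state.
- arm.observe(): the state, without advancing time (a new reading comes with each control period).
- arm.camera(name): name is "scene" or "top"; returns a dict with "img" (384x512x3 uint8, red, green, blue), "K" (3x3 intrinsics, pixels), "R" (3x3) and "t" (3): a world point X has camera coordinates R X + t. Camera axes: x right, y down, z forward; pixel columns grow to the right and rows downward; lengths in mm; the calibration is good to about 2 mm. A picture is of the moment at which its call begins. There is no depth.
- arm.hand_in(): hands the job in; it is judged then, once.
The state is a dict: "t": time; "qpos": joint angles; "qd": joint speeds; "joint_torque": joint torques, N m; "ee_pos": TCP position; "tcp_rot": TCP orientation; "ft_force": force on the tool from outside, world axes, zero at the start; "torque": the same for the moment, N m; "width": finger opening in mm; "gripper_force": force on a finger pad.
Only numpy, scipy, OpenCV 4.12 (cv2) and the standard library are available. Lean on these libraries where they do the work, as an engineer would, in place of code of your own. Each camera call takes 0.05 s, during which the arm holds its last target. There are 200 camera calls.

## Working session

There is one attempt and no reset: what is moved stays moved. The work goes in short steps, Python scripts to look and compute and a tool call to move; the robot and the scene stay as the last step left them, time stands still between calls to the robot, and variables do not carry over. Pictures are saved under pics/ and viewed, at most 10 in all, crops included, and the job is handed in when it is done.

Besides the shell and the picture viewer there is one more tool, called after "Emit:" as a command line: name --argument value ..., lists and objects as JSON in quotes. send_rows: Moves the arm, as the interface text tells. Its arguments: {"type":"object","properties":{"jaw":{"type":"array"},"travel":{"type":"array"},"dr":{"type":"array"}},"required":["jaw","travel","dr"]}

```bash
mkdir -p pics; ls; python3 - <<'E'
from workcell import arm
import cv2,numpy as np
np.set_printoptions(precision=4,suppress=True)
for n in ("scene","top"):
    c=arm.camera(n); cv2.imwrite(f"pics/{n}0.png",c["img"][:,:,::-1]); print(n,c["K"],c["R"],c["t"])
s=arm.observe(); print(s)
E
```

```text
pics
scene [[447.8265   0.     254.7657]
 [  0.     447.8265 185.2217]
 [  0.       0.       1.    ]] [[-0.9788  0.2045  0.0131]
 [ 0.1682  0.8385 -0.5183]
 [-0.117  -0.5051 -0.8551]] [ 476.9749  -39.8427 1409.5868]
top [[372.1604   0.     257.5696]
 [  0.     372.1604 194.3903]
 [  0.       0.       1.    ]] [[-0.0145 -0.9999 -0.0053]
 [-0.9975  0.0149 -0.0686]
 [ 0.0686  0.0043 -0.9976]] [-11.6701 474.9727 970.0751]
{'t': 0.1, 'qpos': array([ 1.0186,  0.131 ,  1.4892,  0.    ,  1.523 , -0.0854]), 'qd': array([ 0.001 , -0.002 , -0.0016, -0.0008,  0.0001,  0.0011]), 'joint_torque': array([  0.001 , -56.1337, -49.3101,   0.0769,   0.0291,  -0.0001]), 'ee_pos': array([269.7379, 535.3651, 217.7097]), 'tcp_rot': array([-3.1399, -0.0002,  2.6748]), 'ft_force': array([-0.3187, -0.5081, -0.1368]), 'torque': array([ 0.011 ,  0.0203, -0.0238]), 'gripper_force': 0.0, 'width': 93.06617974462463}
```

View pics/scene0.png

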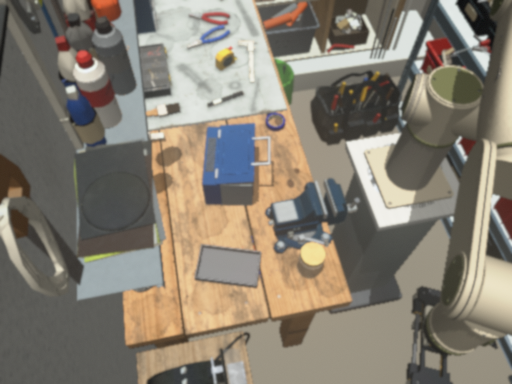

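View pics/top0.png

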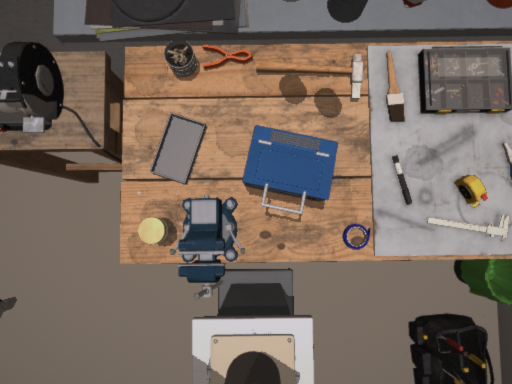

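The scene view shows the extractor at about (232,165), with its bar at (262,150), the tray at (229,265), the jar at (312,257) and the tape at (275,121). The top view shows the extractor at (290,163), bar at (283,207), tray at (180,148), jar at (152,230) and tape at (356,236). There is also a vise at (208,230).

```bash
python3 - <<'E'
import cv2
a=cv2.imread("pics/top0.png")[95:255,140:380]
cv2.imwrite("pics/topc.png",cv2.resize(a,(720,480),interpolation=cv2.INTER_CUBIC))
E
```

```text
(no output)
```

View pics/topc.png

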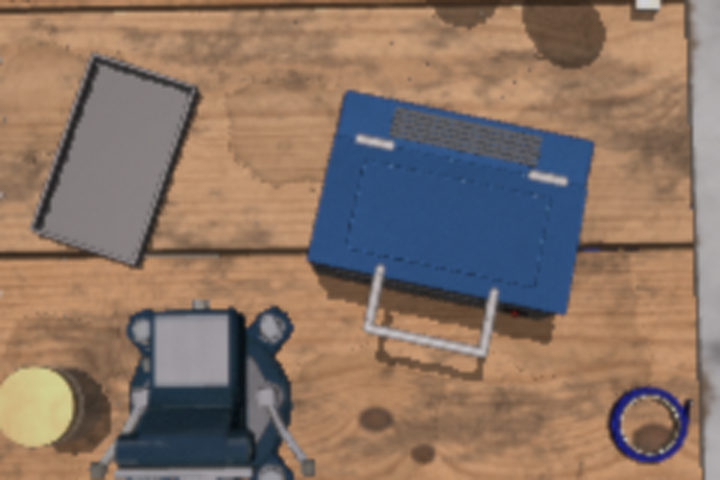

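The crop shows the extractor's back corners at (345,91) and (594,143), and the flap's front corners at (309,260) and (566,313). The bar ends are at (369,328) and (486,352), and the tray corners at (95,55), (198,90), (138,266) and (35,233).

```bash
cat > h.py <<'E'
import numpy as np, cv2
from scipy.optimize import least_squares
from scipy.spatial.transform import Rotation as Rn
np.set_printoptions(precision=3,suppress=True)
K=np.array([[372.1604,0,257.5696],[0,372.1604,194.3903],[0,0,1]])
R=np.array([[-.0145,-.9999,-.0053],[-.9975,.0149,-.0686],[.0686,.0043,-.9976]]);t=np.array([-11.6701,474.9727,970.0751])
def proj(P,K=K,R=R,t=t):
    c=np.atleast_2d(P)@R.T+t; p=c@K.T; return p[:,:2]/p[:,2:]
def back(u,v,z,K=K,R=R,t=t):
    d=R.T@np.linalg.solve(K,[u,v,1]); o=-R.T@t; return o+d*(z-o[2])/d[2]
def toW(p,x,y,a): return Rn.from_euler('z',a).apply(p)+[x,y,0]
E
python3 - <<'E'
from h import *
f=lambda L: np.array(L)/3+[140-.33,95-.33]
px=f([(345,91),(594,143),(309,260),(566,313),(369,328),(486,352)])
def mod(q):
    a=q[3];fl=lambda r,y:(40-r*np.cos(a),y,122+r*np.sin(a))
    return toW(np.array([(80,103,118),(80,-103,118),fl(106,103),fl(106,-103),fl(148,45),fl(148,-45)]),*q[:3])
s=least_squares(lambda q:(proj(mod(q))-px).ravel(),[500,-80,-.2,.05]);print(s.x,s.fun.reshape(-1,2))
tr=f([(95,55),(198,90),(138,266),(35,233)])
m=lambda q:toW(np.array([(85,50,22),(85,-50,22),(-85,-50,22),(-85,50,22)]),*q)
s2=least_squares(lambda q:(proj(m(q))-tr).ravel(),[500,200,-.3]);print(s2.x,s2.fun.reshape(-1,2))
print("bar",mod(s.x)[4:].round(1))
for n,x,y,z in (("jar",37,405,102),("tape",650,425,15)):
    print(n,back(*f([(x,y)])[0],z))
for x,y in((115,300),(290,310),(310,470)): print("vise",back(*f([(x,y)])[0],60))
E
```

```text
[535.38  -96.884  -0.219   0.228] [[-0.353 -0.213]
 [ 0.798 -0.509]
 [-1.146  0.265]
 [ 0.955  0.641]
 [-0.066 -0.138]
 [-0.175 -0.106]]
[600.803 189.795  -0.328] [[-0.245 -0.388]
 [ 0.803 -0.775]
 [ 0.412  0.845]
 [-0.969  0.282]]
bar [[ 443.4  -30.4  155.4]
 [ 423.9 -118.2  155.4]]
jar [387.495 236.316 102.   ]
tape [ 360.409 -276.768   15.   ]
vise [474.014 182.858  60.   ]
vise [463.358  35.02   60.   ]
vise [329.203  19.731  60.   ]
```

```bash
cat >> h.py <<'E'
EX=(535.4,-96.9,-.219)
KS=np.array([[447.8265,0,254.7657],[0,447.8265,185.2217],[0,0,1]])
RS=np.array([[-.9788,.2045,.0131],[.1682,.8385,-.5183],[-.117,-.5051,-.8551]]);tS=np.array([476.9749,-39.8427,1409.5868])
def rows(pos,yaw):
    "what is left to go to a tool-down pose, in tool units: travel then turn about z"
    from workcell import arm
    s=arm.observe(); M=Rn.from_euler('xyz',s['tcp_rot']); T=Rn.from_euler('xyz',[np.pi,0,yaw])
    d=M.inv().apply(np.array(pos)-s['ee_pos'])/30; w=(M.inv()*T).as_rotvec(degrees=True)/8
    print('t',round(s['t'],2),'pos',s['ee_pos'],'rot',s['tcp_rot'],'w',round(s['width'],1),'F',s['ft_force'],'| travel',d,'turn',w)
E
python3 - <<'E'
from h import *
im=cv2.imread("pics/scene0.png"); x0,y0=190,110
c=cv2.resize(im[y0:y0+105,x0:x0+100],None,fx=5,fy=5,interpolation=cv2.INTER_CUBIC)
for a,col in((0,(0,0,255)),(.15,(0,255,255)),(.23,(0,255,0))):
    P=toW(np.array([(40-148*np.cos(a),y,122+148*np.sin(a)) for y in(45,-45)]+[(40-106*np.cos(a),y,122+106*np.sin(a)) for y in(103,-103)]+[(80,103,118),(80,-103,118)]),*EX)
    for p in proj(P,KS,RS,tS): cv2.circle(c,tuple(int(i) for i in (p-[x0,y0]+.5)*5),3,col,-1)
cv2.imwrite("pics/sc.png",c)
bar=toW(np.array([[40-148*np.cos(.228),0,155]]),*EX)[0]
rows([bar[0],bar[1],230],np.pi/2-.219)
E
```

```text
t 0.1 pos [269.738 535.365 217.71 ] rot [-3.14  -0.     2.675] w 93.1 F [-0.319 -0.508 -0.137] | travel [-14.027 -15.687  -0.386] turn [-0.011  0.007  9.475]
```

View pics/sc.png

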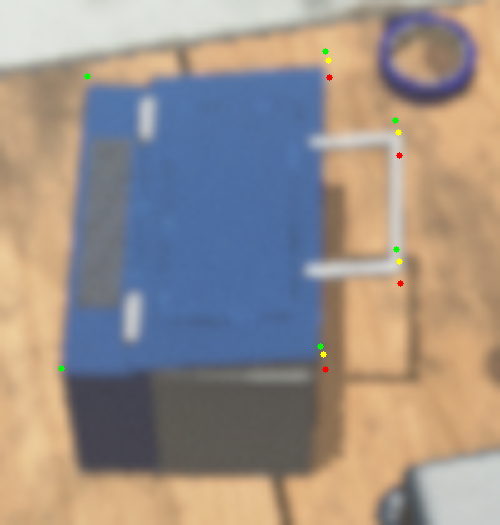

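The overlay puts the bar between the 0 and 0.15 rad markers: its ends are at (397,137) and (398,267), and the flap corners at (327,66) and (322,362). I'll fit both views together.

```bash
python3 - <<'E'
from h import *
f=lambda L: np.array(L)/3+[140-.33,95-.33]
g=lambda L: np.array(L)/5+[190-.4,110-.4]
p1=f([(345,91),(594,143),(309,260),(566,313),(369,328),(486,352)])
p2=g([(64,370),(88,86),(322,362),(327,66),(398,267),(396,137)])
def mod(q):
    a=q[3];fl=lambda r,y:(40-r*np.cos(a),y,122+r*np.sin(a))
    return toW(np.array([(80,103,118),(80,-103,118),fl(106,103),fl(106,-103),fl(148,45),fl(148,-45)]),*q[:3])
s=least_squares(lambda q:np.r_[(proj(mod(q))-p1).ravel(),(proj(mod(q),KS,RS,tS)-p2).ravel()],[535,-97,-.2,.1],loss='soft_l1');print(s.x,s.fun.reshape(-1,2))
b=mod(s.x)[4:].mean(0);print(b)
rows([b[0],b[1],230],np.pi/2+s.x[2])
E
```

```text
[536.93  -96.811  -0.215   0.116] [[-0.558 -0.707]
 [ 0.648 -1.341]
 [-1.048  1.156]
 [-0.05   0.947]
 [-0.245  0.805]
 [-1.053  0.534]
 [-0.942 -0.158]
 [-0.927 -1.752]
 [-0.045 -0.906]
 [-0.384 -0.48 ]
 [-0.131 -0.221]
 [ 0.023  0.088]]
[432.385 -74.026 139.184]
t 0.1 pos [269.738 535.365 217.71 ] rot [-3.14  -0.     2.675] w 93.1 F [-0.319 -0.508 -0.137] | travel [-13.983 -15.7    -0.386] turn [-0.011  0.007  9.444]
```

Emit:
send_rows --jaw '[1,1,1,1,1,1,1,1]' --travel '[[-0.87,-0.98,-0.4],[-0.87,-0.98,0],[-0.87,-0.98,0],[-0.87,-0.98,0],[-0.87,-0.98,0],[-0.87,-0.98,0],[-0.87,-0.98,0],[-0.87,-0.98,0]]' --dr '[[0,0,0],[0,0,0],[0,0,0],[0,0,0],[0,0,0],[0,0,0],[0,0,0],[0,0,0]]'

```text
t: 1.1
ee_pos: [350.5, 230.5, 230.3]
tcp_rot: [-3.141, -0.0, 2.675]
ft_force: [0.6, 0.2, -0.3]
width: 92.8
gripper_force: 0.0
```

Emit:
send_rows --jaw '[1,1,1,1,1,1,1,1]' --travel '[[-0.87,-0.98,0],[-0.87,-0.98,0],[-0.87,-0.98,0],[-0.87,-0.98,0],[-0.87,-0.98,0],[-0.87,-0.98,0],[-0.87,-0.98,0],[-0.87,-0.98,0]]' --dr '[[0,0,0],[0,0,0],[0,0,0],[0,0,0],[0,0,0],[0,0,0],[0,0,0],[0,0,0]]'

```text
t: 2.1
ee_pos: [431.2, -73.5, 230.3]
tcp_rot: [-3.142, -0.0, 2.675]
ft_force: [-1.2, -0.0, -0.3]
width: 92.9
gripper_force: 0.0
```

Emit:
send_rows --jaw '[1,1,1,1,1,1,1,1]' --travel '[[0,0,0],[0,0,0],[0,0,0],[0,0,0],[0,0,0],[0,0,0],[0,0,0],[0,0,0]]' --dr '[[0,0,1],[0,0,1],[0,0,1],[0,0,1],[0,0,1],[0,0,1],[0,0,1],[0,0,1]]'

```text
t: 3.1
ee_pos: [430.9, -72.1, 230.2]
tcp_rot: [-3.141, -0.0, 1.553]
ft_force: [-0.9, 0.2, -0.2]
width: 93.0
gripper_force: 0.0
```

```bash
sed -i 's/^EX=.*/EX=(536.9,-96.8,-.215)/' h.py; python3 - <<'E'
from h import *
rows([432.4,-74,121],np.pi/2-.215)
E
```

```text
t 3.1 pos [430.92  -72.102 230.202] rot [-3.141 -0.     1.553] w 93.0 F [-0.871  0.213 -0.227] | travel [-0.063  0.053  3.64 ] turn [-0.006 -0.001  1.414]
```

Emit:
send_rows --jaw '[-0.4,-0.4,-0.4,-0.4,-0.4,-0.4,-0.4,-0.4]' --travel '[[0,0,0],[0,0,0],[-0.06,0.05,0],[0,0,0.3],[0,0,0.4],[0,0,0.4],[0,0,0],[0,0,0]]' --dr '[[0,0,1],[0,0,0.4],[0,0,0],[0,0,0],[0,0,0],[0,0,0],[0,0,0],[0,0,0]]'

```text
t: 4.1
ee_pos: [432.3, -74.2, 197.7]
tcp_rot: [-3.142, 0.0, 1.362]
ft_force: [0.4, -0.4, 0.5]
width: 28.1
gripper_force: 0.0
```

```bash
python3 - <<'E'
from h import *
from workcell import arm
c=arm.camera("scene");d=arm.camera("top")
a=cv2.resize(c["img"][100:220,180:330,::-1],(600,480)); 
cv2.imwrite("pics/s2.png",a)
rows([432.4,-74,121],np.pi/2-.215)
E
```

```text
t 4.2 pos [432.635 -74.335 198.148] rot [3.141 0.    1.362] w 28.0 F [ 0.978  0.202 -0.052] | travel [ 0.009 -0.012  2.572] turn [0.006 0.    0.047]
```

View pics/s2.png

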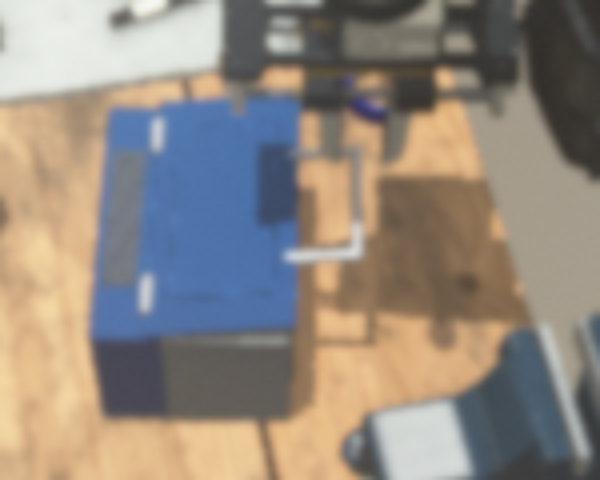

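The fingers at (330,140) and (395,130) straddle the bar at (358,150), so I can descend and grip.

Emit:
send_rows --jaw '[-0.4,-0.4,-0.4,-0.4,-0.4,-1,-1,-1]' --travel '[[0,0,0.65],[0,0,0.65],[0,0,0.65],[0,0,0.62],[0,0,0],[0,0,0],[0,0,0],[0,0,0]]' --dr '[[0,0,0],[0,0,0],[0,0,0],[0,0,0],[0,0,0],[0,0,0],[0,0,0],[0,0,0]]'

```text
t: 5.2
ee_pos: [433.4, -74.6, 121.6]
tcp_rot: [3.139, 0.0, 1.362]
ft_force: [4.0, -0.7, -0.5]
width: 6.8
gripper_force: 30.0
```

Emit:
send_rows --jaw '[-1,-1,-1,-1,-1,-1,-1,-1]' --travel '[[0,0.08,-0.49],[0,0.13,-0.48],[0,0.18,-0.46],[0,0.22,-0.44],[0,0.26,-0.42],[0,0.3,-0.39],[0,0.34,-0.35],[0,0.38,-0.32]]' --dr '[[0,0,0],[0,0,0],[0,0,0],[0,0,0],[0,0,0],[0,0,0],[0,0,0],[0,0,0]]'

```text
t: 6.2
ee_pos: [488.9, -87.0, 218.6]
tcp_rot: [3.141, 0.001, 1.362]
ft_force: [15.2, -8.9, -26.4]
width: 6.8
gripper_force: 30.0
```

Emit:
send_rows --jaw '[-1,-1,-1,-1,-1,-1,-1,-1]' --travel '[[0,0.08,0.1],[0,0,0],[0,0,0],[0,0,0],[0,0,0],[0,0,0],[0,0,0],[0,0,0]]' --dr '[[0,0,0],[0,0,0],[0,0,0],[0,0,0],[0,0,0],[0,0,0],[0,0,0],[0,0,0]]'

```text
t: 7.2
ee_pos: [489.8, -87.2, 218.9]
tcp_rot: [3.141, 0.001, 1.362]
ft_force: [-2.6, -3.6, 5.4]
width: 7.0
gripper_force: 30.0
```

```bash
python3 - <<'E'
from h import *
from workcell import arm
d=arm.camera("top");c=arm.camera("scene")
a=cv2.resize(d["img"][95:255,200:380,::-1],(540,480)); b=cv2.resize(c["img"][90:210,190:255,::-1],(260,480))
cv2.imwrite("pics/t3.png",np.hstack([a,b]))
s=arm.observe();print(s['ee_pos'],s['ft_force'],s['torque'],s['gripper_force'])
E
```

```text
[489.771 -87.191 218.9  ] [-3.69  -2.972  4.629] [-0.704  0.752 -0.046] 30.001709461212158
```

View pics/t3.png

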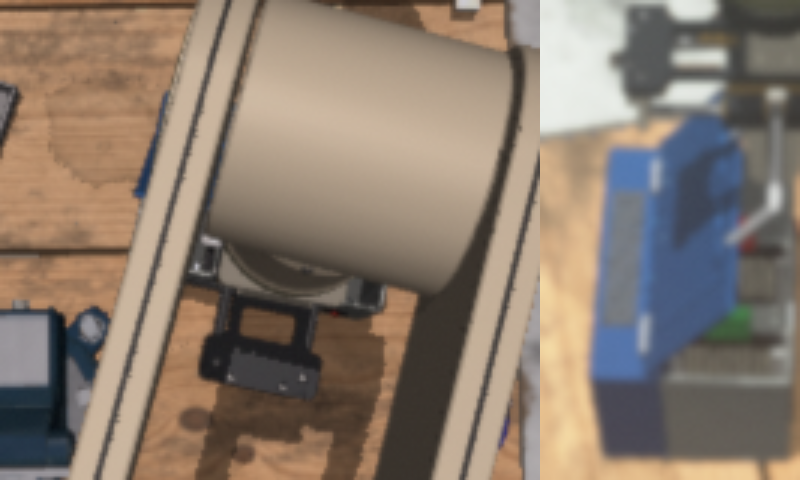

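The flap is up to about 0.9 rad. Red is the far filter (y = −40) and green the near one (y = +40).

Emit:
send_rows --jaw '[-1,-1,-1,-1,-1,-1,-1,-1]' --travel '[[0,0.41,-0.26],[0,0.43,-0.22],[0,0.45,-0.17],[0,0.47,-0.13],[0,0,0],[0,0,0],[0,0,0],[0,0,0]]' --dr '[[0,0,0],[0,0,0],[0,0,0],[0,0,0],[0,0,0],[0,0,0],[0,0,0],[0,0,0]]'

```text
t: 8.3
ee_pos: [541.9, -98.9, 242.7]
tcp_rot: [3.14, 0.002, 1.361]
ft_force: [-3.1, -6.6, 6.7]
width: 6.7
gripper_force: 30.0
```

Emit:
send_rows --jaw '[-1,-1,-1,-1,-1,-1,-1,-1]' --travel '[[0,0.48,-0.11],[0,0.49,-0.07],[0,0.49,-0.02],[0,0.49,0.03],[0,0,0],[0,0,0],[0,0,0],[0,0,0]]' --dr '[[0,0,0],[0,0,0],[0,0,0],[0,0,0],[0,0,0],[0,0,0],[0,0,0],[0,0,0]]'

```text
t: 9.3
ee_pos: [598.7, -111.4, 246.7]
tcp_rot: [3.141, 0.003, 1.361]
ft_force: [-1.0, -8.3, -0.1]
width: 7.1
gripper_force: 30.0
```

Emit:
send_rows --jaw '[-0.4,-0.4,-0.4,-0.4,-0.4,-0.4,-0.4,-0.4]' --travel '[[0,0,0],[0,0,0],[0,0,0],[0,0,-0.6],[0,0,-0.8],[0,0,-0.8],[0,0,-0.4],[0,0,0]]' --dr '[[0,0,0],[0,0,0],[0,0,0],[0,0,0],[0,0,0],[0,0,0],[0,0,0],[0,0,0]]'

```text
t: 10.3
ee_pos: [599.6, -109.6, 326.2]
tcp_rot: [3.139, 0.0, 1.362]
ft_force: [0.1, 0.2, 0.6]
width: 27.7
gripper_force: 0.0
```

```bash
python3 - <<'E'
from h import *
tab=toW(np.array([[-15,-40,0]]),*EX)[0];print(tab)
rows([tab[0],tab[1],300],-.215)
E
```

```text
[ 513.711 -132.679    0.   ]
t 10.3 pos [ 599.634 -109.592  326.203] rot [3.139 0.    1.362] w 27.7 F [0.132 0.159 0.632] | travel [-1.345 -2.645  0.867] turn [ 0.015 -0.014 11.297]
```

Emit:
send_rows --jaw '[-0.4,-0.4,-0.4,-0.4,-0.4,-0.4,-0.4,-0.4]' --travel '[[-0.17,-0.8,0],[-0.17,-0.8,0],[-0.17,-0.8,0],[-0.17,-0.8,0],[-0.17,-0.8,0],[-0.17,-0.8,0],[-0.17,-0.8,0],[-0.17,-0.8,0]]' --dr '[[0,0,0],[0,0,0],[0,0,0],[0,0,0],[0,0,0],[0,0,0],[0,0,0],[0,0,0]]'

```text
t: 11.3
ee_pos: [401.6, -109.5, 323.3]
tcp_rot: [-3.14, -0.0, 1.362]
ft_force: [0.5, -0.1, -0.0]
width: 28.0
gripper_force: 0.0
```

Emit:
send_rows --jaw '[-0.14,-0.14,-0.14,-0.14,-0.14,-0.14,-0.14,-0.14]' --travel '[[0,0,0],[0,0,0],[0,0,0],[0,0,0],[0,0,0],[0,0,0],[0,0,0],[0,0,0]]' --dr '[[0,0,1],[0,0,1],[0,0,1],[0,0,1],[0,0,1],[0,0,1],[0,0,1],[0,0,1]]'

```text
t: 12.3
ee_pos: [402.3, -109.5, 323.3]
tcp_rot: [-3.14, 0.001, 0.241]
ft_force: [-0.1, -0.3, -0.3]
width: 40.1
gripper_force: 0.0
```

Emit:
send_rows --jaw '[-0.14,-0.14,-0.14,-0.14,-0.14,-0.14,-0.14,-0.14]' --travel '[[0,0,0],[0,0,0],[0,0,0],[0,0,0],[0,0,0],[0,0,0],[0,0,0],[0,0,0]]' --dr '[[0,0,1],[0,0,1],[0,0,1],[0,0,0.3],[0,0,0],[0,0,0],[0,0,0],[0,0,0]]'

```text
t: 13.3
ee_pos: [402.7, -109.7, 324.5]
tcp_rot: [-3.142, 0.0, -0.215]
ft_force: [-0.2, -1.2, -0.2]
width: 40.3
gripper_force: 0.0
```

```bash
python3 - <<'E'
from h import *
from workcell import arm
d=arm.camera("top");c=arm.camera("scene")
cv2.imwrite("pics/t4.png",np.hstack([cv2.resize(d["img"][95:215,220:350,::-1],(520,480),interpolation=2),cv2.resize(c["img"][90:210,190:260,::-1],(280,480))]))
for n,I,kk,rr,tt in(("top",d["img"],K,R,t),("scene",c["img"],KS,RS,tS)):
    h=cv2.cvtColor(I,cv2.COLOR_RGB2HSV)
    m={"red":((h[...,0]<8)|(h[...,0]>172))&(h[...,1]>150)&(h[...,2]>60),"green":(abs(h[...,0].astype(int)-60)<18)&(h[...,1]>110)}
    for k,yy in(("red",-40),("green",40)):
        P=toW(np.array([[-15,yy,110]]),*EX); p=proj(P,kk,rr,tt)[0]
        v,u=np.nonzero(m[k]);g=np.hypot(u-p[0],v-p[1])<25
        print(n,k,"expected top-centre px",p,"seen",g.sum(),u[g].min() if g.any() else 0,u[g].max() if g.any() else 0,v[g].min() if g.any() else 0,v[g].max() if g.any() else 0,u[g].mean(),v[g].mean())
rows([513.7,-132.7,250],-.215)
E
```

```text
top red expected top-centre px [304.542 174.856] seen 0 0 0 0 0 nan nan
top green expected top-centre px [271.919 168.305] seen 51 269 274 162 176 271.80392156862746 168.62745098039215
scene red expected top-centre px [237.313 144.009] seen 52 232 242 144 151 236.94230769230768 146.23076923076923
scene green expected top-centre px [236.495 166.59 ] seen 25 232 241 167 169 236.56 168.12
t 13.4 pos [ 402.753 -109.723  324.542] rot [ 3.142 -0.    -0.215] w 40.2 F [-0.192  0.965  0.036] | travel [ 3.776 -0.042  2.485] turn [ 0.    -0.    -0.002]<stdin>:11: RuntimeWarning: Mean of empty slice.
  ret = ret.dtype.type(ret / rcount)
```

View pics/t4.png

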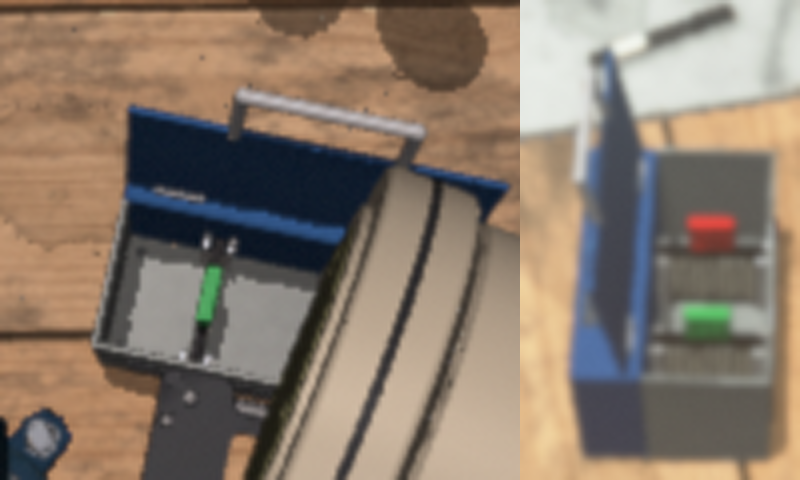

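Emit:
send_rows --jaw '[-0.14,-0.14,-0.14,-0.14,-0.14,-0.14,-0.14,-0.14]' --travel '[[0.8,0,0],[0.8,0,0],[0.8,0,0],[0.8,-0.04,0],[0.58,0,0],[0,0,0.8],[0,0,0.8],[0,0,0.8]]' --dr '[[0,0,0],[0,0,0],[0,0,0],[0,0,0],[0,0,0],[0,0,0],[0,0,0],[0,0,0]]'

```text
t: 14.4
ee_pos: [513.8, -132.8, 251.7]
tcp_rot: [3.142, 0.0, -0.215]
ft_force: [-0.5, -0.4, 0.2]
width: 39.9
gripper_force: 0.0
```

Emit:
send_rows --jaw '[-0.14,-0.14,-0.14,-0.14,-0.14,-0.14,-0.14,-0.14]' --travel '[[0,0,0.5],[0,0,0.5],[0,0,0.5],[0,0,0.5],[0,0,0.5],[0,0,0.5],[0,0,0.5],[0,0,0]]' --dr '[[0,0,0],[0,0,0],[0,0,0],[0,0,0],[0,0,0],[0,0,0],[0,0,0],[0,0,0]]'

```text
t: 15.4
ee_pos: [512.8, -132.4, 145.7]
tcp_rot: [-3.141, 0.003, -0.215]
ft_force: [0.2, -0.9, -0.4]
width: 40.0
gripper_force: 0.0
```

```bash
python3 - <<'E'
from h import *
rows([513.7,-132.7,82],-.215)
E
```

```text
t 15.4 pos [ 512.751 -132.392  145.729] rot [-3.141  0.003 -0.215] w 40.0 F [ 0.178 -0.861 -0.355] | travel [0.039 0.004 2.124] turn [-0.003  0.02  -0.003]
```

Emit:
send_rows --jaw '[-0.14,-0.14,-0.14,-0.14,-0.14,-0.14,-0.14,-0.14]' --travel '[[0.02,0,0.35],[0.02,0,0.35],[0,0,0.35],[0,0,0.35],[0,0,0.35],[0,0,0.35],[0,0,0],[0,0,0]]' --dr '[[0,0,0],[0,0,0],[0,0,0],[0,0,0],[0,0,0],[0,0,0],[0,0,0],[0,0,0]]'

```text
t: 16.4
ee_pos: [515.1, -133.1, 84.8]
tcp_rot: [3.142, -0.0, -0.215]
ft_force: [1.3, -0.3, -0.2]
width: 40.1
gripper_force: 0.0
```

Emit:
send_rows --jaw '[-1,-1,-1,-1,-1,-1,-1,-1]' --travel '[[0,0,0],[0,0,0],[0,0,0],[0,0,0],[0,0,0],[0,0,0],[0,0,0],[0,0,0]]' --dr '[[0,0,0],[0,0,0],[0,0,0],[0,0,0],[0,0,0],[0,0,0],[0,0,0],[0,0,0]]'

```text
t: 17.4
ee_pos: [515.0, -133.1, 84.7]
tcp_rot: [3.142, -0.0, -0.215]
ft_force: [-1.2, -0.3, 3.1]
width: 9.5
gripper_force: 30.0
```

Emit:
send_rows --jaw '[-1,-1,-1,-1,-1,-1,-1,-1]' --travel '[[0,0,-0.2],[0,0,-0.3],[0,0,-0.4],[0,0,-0.4],[0,0,-0.4],[0,0,-0.4],[0,0,-0.4],[0,0,0]]' --dr '[[0,0,0],[0,0,0],[0,0,0],[0,0,0],[0,0,0],[0,0,0],[0,0,0],[0,0,0]]'

```text
t: 18.4
ee_pos: [515.8, -133.3, 161.0]
tcp_rot: [3.141, -0.002, -0.215]
ft_force: [0.2, -0.2, -1.5]
width: 9.8
gripper_force: 30.0
```

Emit:
send_rows --jaw '[-1,-1,-1,-1,-1,-1,-1,-1]' --travel '[[0,0,-0.4],[0,0,-0.5],[0,0,-0.5],[0,0,-0.5],[0,0,-0.5],[0,0,-0.4],[0,0,0],[0,0,0]]' --dr '[[0,0,0],[0,0,0],[0,0,0],[0,0,0],[0,0,0],[0,0,0],[0,0,0],[0,0,0]]'

```text
t: 19.4
ee_pos: [514.7, -133.0, 243.0]
tcp_rot: [-3.141, 0.001, -0.215]
ft_force: [-0.8, -0.7, -1.8]
width: 10.1
gripper_force: 30.0
```

```bash
python3 - <<'E'
from h import *
from workcell import arm
c=arm.camera("scene");cv2.imwrite("pics/s5.png",cv2.resize(c["img"][70:320,150:350,::-1],(480,600)))
rows([600.8,189.8,178.7],-.215)
rows([600.8,189.8,178.7],-.328)
E
```

```text
t 19.45 pos [ 514.55  -132.893  242.679] rot [-3.141  0.001 -0.216] w 9.4 F [-0.462 -0.2   -2.258] | travel [  0.511 -11.122   2.134] turn [-0.001  0.01  -0.004]
t 19.45 pos [ 514.55  -132.893  242.679] rot [-3.141  0.001 -0.216] w 9.4 F [-0.462 -0.2   -2.258] | travel [  0.511 -11.122   2.134] turn [-0.001  0.01   0.806]
```

View pics/s5.png

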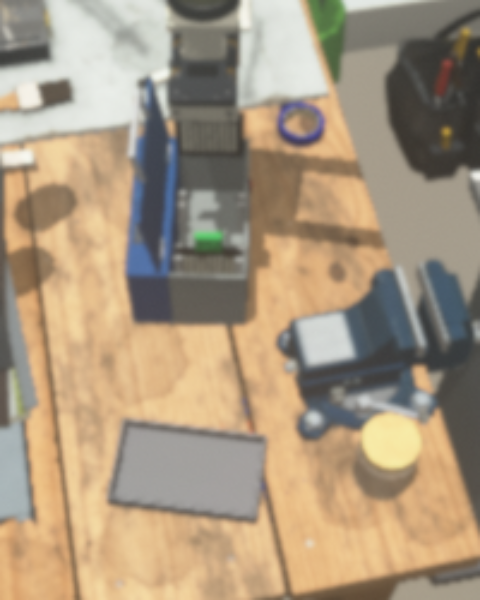

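The red filter hangs upright at about (208,135), clear of the chamber. The green one is still seated at (208,241) and the flap is open. Next I move to the tray.

Emit:
send_rows --jaw '[-1,-1,-1,-1,-1,-1,-1,-1]' --travel '[[0,-0.4,0],[0,-0.7,0],[0,-0.7,0],[0,-0.7,0],[0,-0.7,0],[0,-0.7,0],[0,-0.7,0],[0,-0.7,0]]' --dr '[[0,0,0],[0,0,0],[0,0,0],[0,0,0],[0,0,0],[0,0,0],[0,0,0],[0,0,0]]'

```text
t: 20.45
ee_pos: [548.8, 23.8, 243.0]
tcp_rot: [-3.141, 0.001, -0.215]
ft_force: [0.5, 0.0, -1.7]
width: 9.9
gripper_force: 30.0
```

Emit:
send_rows --jaw '[-1,-1,-1,-1,-1,-1,-1,-1]' --travel '[[0,-0.7,0],[0,-0.7,0],[0,-0.7,0],[0.1,-0.7,0],[0.1,-0.7,0],[0.1,-0.7,0],[0.1,-0.7,0],[0.1,-0.6,0]]' --dr '[[0,0,0],[0,0,0],[0,0,0],[0,0,0],[0,0,0],[0,0,0],[0,0,0],[0,0,0]]'

```text
t: 21.45
ee_pos: [599.4, 181.6, 243.4]
tcp_rot: [3.142, 0.0, -0.215]
ft_force: [-0.2, 0.0, -1.8]
width: 9.5
gripper_force: 30.0
```

Emit:
send_rows --jaw '[-1,-1,-1,-1,-1,-1,-1,-1]' --travel '[[0,-0.3,0],[0,0,0],[0,0,0],[0,0,0.3],[0,0,0.4],[0,0,0.4],[0,0,0.4],[0,0,0.3]]' --dr '[[0,0,0],[0,0,0.4],[0,0,0.4],[0,0,0],[0,0,0],[0,0,0],[0,0,0],[0,0,0]]'

```text
t: 22.45
ee_pos: [600.4, 189.0, 188.2]
tcp_rot: [3.141, 0.001, -0.327]
ft_force: [0.5, 0.5, -2.2]
width: 9.7
gripper_force: 30.0
```

```bash
python3 - <<'E'
from h import *
rows([600.8,189.8,178.7],-.328)
E
```

```text
t 22.45 pos [600.408 188.971 188.159] rot [ 3.141  0.001 -0.327] w 9.7 F [ 0.463  0.543 -2.232] | travel [ 0.004 -0.031  0.315] turn [0.004 0.007 0.007]
```

Emit:
send_rows --jaw '[-1,-1,-1,-1,-1,-1,-1,-1]' --travel '[[0,-0.03,0.2],[0,0,0],[0,0,0],[0,0,0],[0,0,0],[0,0,0],[0,0,0],[0,0,0]]' --dr '[[0,0,0],[0,0,0],[0,0,0],[0,0,0],[0,0,0],[0,0,0],[0,0,0],[0,0,0]]'

```text
t: 23.45
ee_pos: [601.1, 189.9, 183.5]
tcp_rot: [3.142, 0.0, -0.327]
ft_force: [0.3, -0.6, -1.4]
width: 9.9
gripper_force: 30.0
```

```bash
python3 - <<'E'
from h import *
from workcell import arm
c=arm.camera("scene");cv2.imwrite("pics/s6.png",cv2.resize(c["img"][70:320,150:350,::-1],(480,600)))
rows([600.8,189.8,178.7],-.328)
# expected plate lower/upper corners at foot z=103
P=toW(np.array([(x,0,z) for x in(-40,40) for z in(103,175)]),600.8,189.8,-.328)
print((proj(P,KS,RS,tS)-[150,70])*2.4)
E
```

```text
t 23.5 pos [601.066 189.922 183.493] rot [ 3.142  0.    -0.327] w 10.1 F [ 0.511 -0.172 -1.367] | travel [-0.007  0.007  0.16 ] turn [0.    0.001 0.006]
[[222.338 436.276]
 [221.625 408.546]
 [148.712 427.465]
 [143.866 399.345]]
```

View pics/s6.png

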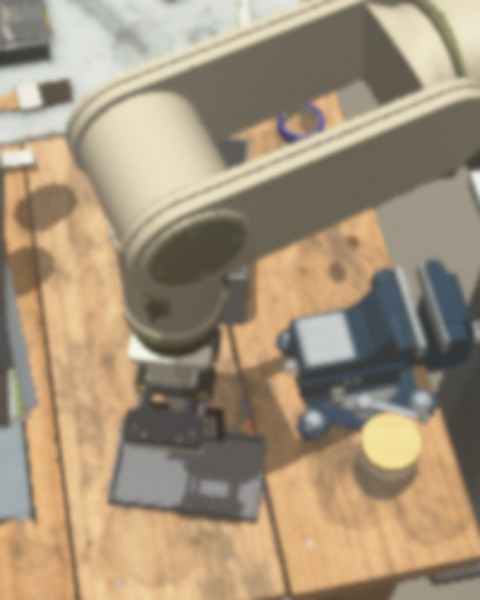

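The gripper holds the plate over the tray at (185,470). The jar at (390,440) and the tape at (300,122) are where they were. One last check from the top.

```bash
python3 - <<'E'
from h import *
from workcell import arm
c=arm.camera("top");cv2.imwrite("pics/t7.png",cv2.resize(c["img"][80:260,130:370,::-1],(800,600)))
print((proj(toW(np.array([(x,0,103) for x in(-40,40)]),600.8,189.8,-.328))-[130,80])*3.333)
print(arm.observe()['qd'])
E
```

```text
[[120.091 257.335]
 [155.352 154.742]]
[-0.001  0.001  0.001 -0.001  0.    -0.   ]
```

View pics/t7.png

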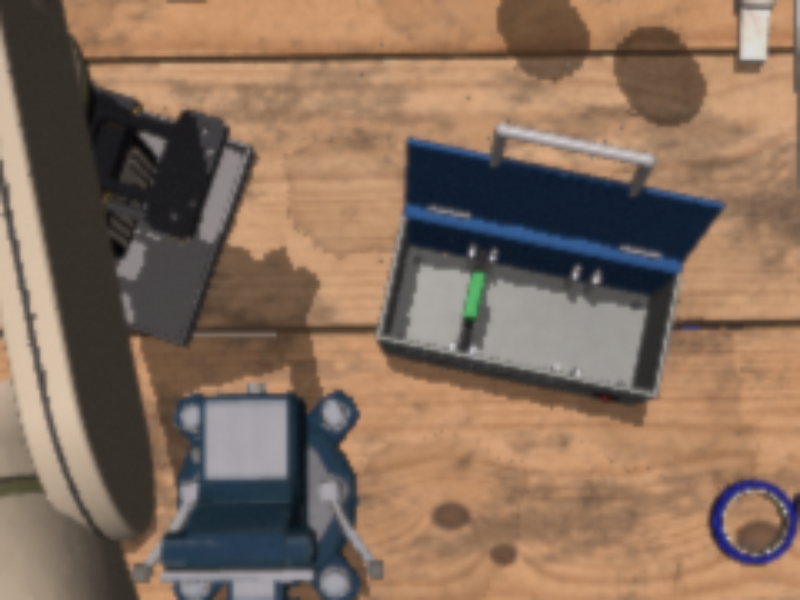

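The flap stands open with its bar at (575,145), the green tab is seated at (475,295), and the tape at (755,520) hasn't moved. The arm is still, so I'll hand in.

```bash
python3 -c "
from workcell import arm
print(arm.hand_in())"
```

```text
the job is handed in; nothing more can be done
None
```

I handed the job in at about 23.5 s; the hand-in returned no verdict. The red-tabbed filter is gripped still over the middle of the tray with its lower edge about 10 cm up (worked out from the arm's pose, as the gripper hid the plate), the flap is open, the green filter is seated, and the jar and tape look unmoved.

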